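Hang the green ampoule rack on the twin pins of the measuring stand

ROBOT

A 6-joint arm with a two-finger parallel gripper is mounted at the origin on the work surface. World frame = base frame: x ahead of the robot, y to its left, z up, the work surface at z = 0. Lengths are in m, angles in rad, forces in N, time in s.
With the tool pointing down it reaches from about 0.35 to 0.775 m from the base axis. Payload 5.5 kg.
Tool frame: the origin (TCP) lies between the finger pads; the fingertips stand 19 mm ahead of it and the grasp point (between the pads) is the TCP; z points along the fingers, x is the direction in which the jaws open and shut, and the axes are right-handed (so a half turn about z gives the same grasp; the last joint's range is limited). The gripper opens to 85 mm and grips with 20 to 120 N. Pads are 22 mm wide; open, the fingers measure 114 mm over their backs; the gripper's body (76 mm by 85 mm) begins 54 mm behind the grasp point. The pads swing forward as they close: fully open they stand 13 mm farther back than shut.
Start: joints at [-1.25, 0.313, 0.046, 1.304, 0, 1.431], TCP at [0.256, -0.515, 0.25] pointing down, gripper open.
Joint ranges: [-2.76, 2.76], [-0.86, 1.69], [-1.03, 1.26], [-2.2, 2.34], [-1.47, 1.5], [-3.14, 3.14]. Speed limits (rad/s): [2.57, 2.57, 3.14, 3.14, 3.14, 3.14].

INTERFACE

Orientations are given as a unit quaternion [w, x, y, z].
In Python, from workcell import env gives the robot as it stands. The module is installed in compiled form; this text tells all that it offers.
- The arm moves only by the tool carry_out, never from a script. Its argument "steps" is a list of rows, each a list of 7 numbers: the gripper command: -1 is shut, 1 is fully open, values between are in proportion, then the shift along the tool's x, y, z in m, then the turn, a rotation vector about the tool's x, y, z in rad. A call has 1 to 20 rows; each row shifts and turns the commanded pose from where the row before left it, along the tool's axes as they then stand; what a row does not reach is not made up. A row lasts 1/8 s, in which the tool goes at most 62.5 mm and 10.7 degrees, less where a joint would pass 70% of its speed; a pose out of reach is approached as far as the arm can. A call with a gripper value outside its range is refused whole. The fingers move at their own pace and stop on an object; "grip_force" is the grip in N (left out, the last holds). Time passes only in rows, so rows that do not move let the fingers close. It gives the time, the measured TCP pose, the force and the opening at its end, in the units of the state.
- env.get_state(): the state, without advancing time (a new reading comes with each control period).
- env.read_camera(name): name is "scene" or "side" or "wrist"; returns a dict with "color" (400x640x3 uint8, red, green, blue), "K" (3x3 intrinsics, pixels), "R" (3x3) and "t" (3): a world point X has camera coordinates R X + t. Camera axes: x right, y down, z forward; pixel columns grow to the right and rows downward; lengths in m; the calibration is good to about 2 mm. A picture is of the moment at which its call begins. There is no depth.
- env.hand_in(): hands the job in, once; it reports no verdict.
The state is a dict: "clock": time; "joint_pos": joint angles; "qvel": joint speeds; "tau": joint torques, N m; "tcp_pos": TCP position; "orientation": TCP orientation; "wrist_force": force on the tool from outside, world axes, zero at the start; "ft_torque": the same for the moment, N m; "finger_gap": finger opening in m.
Only numpy, scipy, OpenCV 4.12 (cv2) and the standard library are available. Lean on these libraries where they do the work, as an engineer would, in place of code of your own. Each camera call takes 0.05 s, during which the arm holds its last target. There are 200 camera calls.

TASK

Take the ampoule rack with the green grip and green caps and hang it on the measuring stand beside the instrument: bring both end holes over the two brass pins, lower it until it lies fully down and flat on the stand, and let go. Set it down rather than dropping it, and leave the orange and the blue rack where they are.

Things in the scene. Friction and masses are not known exactly. Their poses are not given: they have to be found in the camera images.
- rack_green: Loose, 0.14-0.28 kg, flat on the table. Black plate 190 (x) x 56 (y) x 8 mm; 28 mm through holes at x = -70 and +70, y = 0. In its middle an upright green grip fin, 50 (x) x 14 (y) mm, top 80 mm above the plate's underside: grip across y from above. Ampoules with green caps at y = -18 and +18 reach 34 mm: keep fingertips above them. Origin: centre of underside, z up. Half-turn symmetric.
- stand: Fixed grey base 210 (x) x 80 (y) x 20 mm high with two upright brass pins, diameter 10 mm, at x = -70 and +70, y = 0; pin tips 60 mm above the table, last 8 mm tapered. Origin: centre of the base's underside, on the table, z up. Fully home, the rack's origin is 20 mm straight above this origin, its x along the stand's x, either way round.
- rack_orange: identical in build to the green rack (190 x 56 mm black plate, 80 mm tall, same origin and axes), but its grip fin and ampoule caps are orange; a bystander lying on the table, to be left where it is
- rack_blue: identical in build to the green rack (190 x 56 mm black plate, 80 mm tall, same origin and axes), but its grip fin and ampoule caps are blue; a bystander lying on the table, to be left where it is
Not all that is in view belongs to the job. Leave any turquoise look-alike of the stand alone. What is shaped like the rack_green but pink or purple is not meant.

How it is judged:
By the outcome, as a careful person would: the job done as asked, in the order asked, and still so for the second after the job is handed in, with the robot touching nothing.
It also fails if it takes over 37 s, if anything falls off the work surface, if the arm or the gripper's body presses on something with over 40 N, if the wrist force passes 120 N, or if a joint passes its speed limit or range.

## Working session

There is one attempt and no reset: what is moved stays moved. The work goes in short steps, Python scripts to look and compute and a tool call to move; the robot and the scene stay as the last step left them, time stands still between calls to the robot, and variables do not carry over. Pictures are saved under pics/ and viewed, about 8 in all and at most 12, crops included, and the job is handed in when it is done.

Besides the shell and the picture viewer there is one more tool, called after "Call:" in YAML: its name, and indented under it one key for each argument. carry_out: Moves the arm, as the interface text tells. Its arguments: {"type":"object","properties":{"steps":{"type":"array","items":{"type":"array","items":{"type":"number"}}},"grip_force":{"type":"number"}},"required":["steps"]}

```bash
mkdir -p pics; cat > h.py <<'E'
import numpy as np, cv2
from workcell import env
def shot(n,f):
    c=env.read_camera(n); cv2.imwrite('pics/'+f+'.png',c['color'][:,:,::-1]); np.savez('pics/'+f+'.npz',**c); return c
def ray(c,p):
    d=c['R'].T@np.linalg.inv(c['K'])@np.array([p[0],p[1],1.]); return -c['R'].T@c['t'],d/np.linalg.norm(d)
def onz(c,p,z):
    o,d=ray(c,p); return o+d*(z-o[2])/d[2]
def tri(c1,p1,c2,p2):
    o1,d1=ray(c1,p1);o2,d2=ray(c2,p2)
    s=np.linalg.lstsq(np.c_[d1,-d2],o2-o1,rcond=None)[0]
    a=o1+s[0]*d1;b=o2+s[1]*d2; return (a+b)/2,np.linalg.norm(a-b)
E
python3 - <<'E'
from h import *
a=shot('scene','s1');b=shot('side','d1')
for c in (a,b): print((-c['R'].T@c['t']).round(3))
s=env.get_state();print(s['clock'],s['tcp_pos'],s['orientation'],s['finger_gap'])
E
```

```text
[ 0.859 -0.129  0.809]
[-0.208  0.594  0.531]
0.1 [ 0.25553238 -0.51464547  0.2495233 ] [-5.04739220e-04  8.49895143e-01 -5.26951258e-01 -6.02508885e-04] 0.08519810057004529
```

View pics/s1.png

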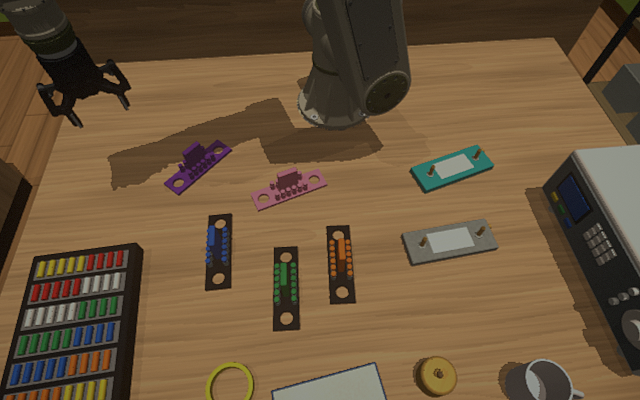

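View pics/d1.png

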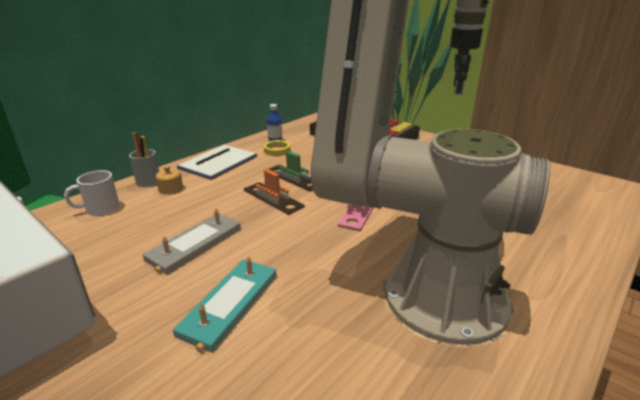

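The first two pictures show these candidates:

| Thing | Scene pixel | Side pixel |
|---|---|---|
| green rack | (286,288) | (293,165) |
| orange rack | (341,264) | (272,190) |
| blue rack | (218,251) | hidden |
| pink decoy | (289,187) | – |
| purple decoy | (197,167) | – |
| grey stand | (450,242) | (193,242) |
| turquoise decoy | (453,168) | – |

By the description I choose the green rack at (286,288) and the grey stand at (450,242).

```bash
cat > m.py <<'E'
from h import *
ld=lambda f:dict(np.load('pics/'+f+'.npz'))
a,b=ld('s1'),ld('d1')
def blobs(m,amin=20):
    n,_,st,ce=cv2.connectedComponentsWithStats(m.astype(np.uint8)); return [(st[i],ce[i]) for i in range(1,n) if st[i][4]>=amin]
hs=cv2.cvtColor(a['color'],cv2.COLOR_RGB2HSV); v=hs[:,:,2]
# racks: dark plates in scene
def plate(x0,y0,x1,y1):
    m=np.zeros(v.shape,np.uint8); m[y0:y1,x0:x1]=(v[y0:y1,x0:x1]<75)
    cs,hi=cv2.findContours(m,cv2.RETR_CCOMP,cv2.CHAIN_APPROX_NONE)
    k=max((i for i in range(len(cs)) if hi[0][i][3]<0),key=lambda i:cv2.contourArea(cs[i]))
    holes=[cs[i] for i in range(len(cs)) if hi[0][i][3]==k and cv2.contourArea(cs[i])>60]
    return cs[k],holes
for nm,bx in dict(green=(265,238,308,340),orange=(318,215,362,312),blue=(198,205,238,298)).items():
    c,hl=plate(*bx)
    for h in hl:
        mo=cv2.moments(h);p=(mo['m10']/mo['m00'],mo['m01']/mo['m00']); print(nm,'hole',np.round(p,1),round(mo['m00']),onz(a,p,.006).round(4))
    r=cv2.minAreaRect(c);print(nm,'rect',r[0],onz(a,r[0],.008).round(4))
for nm,c,lo,hi in(('g_scene',a,(50,90,40),(85,255,255)),('g_side',b,(50,90,40),(85,255,255))):
    h=cv2.cvtColor(c['color'],cv2.COLOR_RGB2HSV);m=cv2.inRange(h,lo,hi)
    for st,ce in blobs(m>0,25):
        print(nm,st,ce.round(1))
t=hs[225:262,405:495]
# base outline
m=((hs[:,:,1]<60)&(v>60)).astype(np.uint8);m[:215]=0;m[272:]=0;m[:,:395]=0;m[:,505:]=0
print('stand rect',cv2.minAreaRect(max(cv2.findContours(m,0,1)[0],key=cv2.contourArea)))
A=cv2.resize(a['color'][215:345,200:500],None,fx=2.6,fy=2.6,interpolation=2)
B=cv2.resize(b['color'][130:280,130:330],None,fx=2.6*1.5*.75,fy=2.6*.75,interpolation=2)
B=cv2.resize(b['color'][140:225,140:400],(780,255),interpolation=2)
B2=b['color'][140:280,140:320]
cv2.imwrite('pics/c1.png',np.vstack([A,B])[:,:,::-1])
E
python3 m.py
```

```text
green hole [286.  317.9] 154 [ 0.6364 -0.1794  0.006 ]
green hole [284.2 266.7] 276 [ 0.5206 -0.1777  0.006 ]
green rect (286.0, 288.0) [ 0.5718 -0.176   0.008 ]
orange hole [341.7 291.7] 136 [ 0.5915 -0.055   0.006 ]
orange hole [332.9 269.6] 74 [ 0.5382 -0.0685  0.006 ]
orange hole [331.9 251.2] 142 [ 0.4929 -0.0656  0.006 ]
orange rect (339.2623291015625, 264.27899169921875) [ 0.5277 -0.0527  0.008 ]
blue hole [217.9 278. ] 129 [ 0.5333 -0.3259  0.006 ]
blue rect (218.4000701904297, 251.9971466064453) [ 0.4704 -0.3273  0.008 ]
g_scene [ 410  145   84   47 1017] [449.8 169.9]
g_scene [559 205   6   8  25] [561.6 208.6]
g_scene [274 263  13  25 226] [280.9 273.9]
g_scene [274 289   6   6  26] [276.3 291.7]
g_scene [291 288   6   6  27] [293.4 290.7]
g_scene [110 296   7  18  99] [113.1 304.9]
g_scene [291 296   6   5  26] [293.5 298. ]
g_scene [ 89 299   8  18 105] [ 92.6 307.7]
g_scene [ 99 298   9  18 104] [102.8 306.6]
g_scene [ 78 301   9  18 108] [ 82.1 309.7]
g_scene [ 62 329  10  19 116] [ 66.5 337.9]
g_scene [ 51 330  10  20 117] [ 55.7 339.4]
g_scene [ 40 332  10  20 121] [ 44.7 341.6]
g_scene [ 18 335  11  20 126] [ 22.6 344.8]
g_scene [ 29 334  10  19 122] [ 33.7 343.1]
g_side [    0     0   330   210 45935] [135.4  76.1]
g_side [407   0  12  49 264] [413.2  24.2]
g_side [416   0  27  59 427] [430.5  31.4]
g_side [434  47  17  22  97] [442.4  58.6]
g_side [418  61  10   9  30] [422.6  64.5]
g_side [287 152  12   6  36] [292.3 154.5]
g_side [279 166  21  10  56] [290.7 170.6]
g_side [ 174  261  101   85 1843] [223.1 306.4]
stand rect ((449.6919860839844, 240.55599975585938), (31.752168655395508, 91.4999008178711), 79.69515228271484)
```

View pics/c1.png

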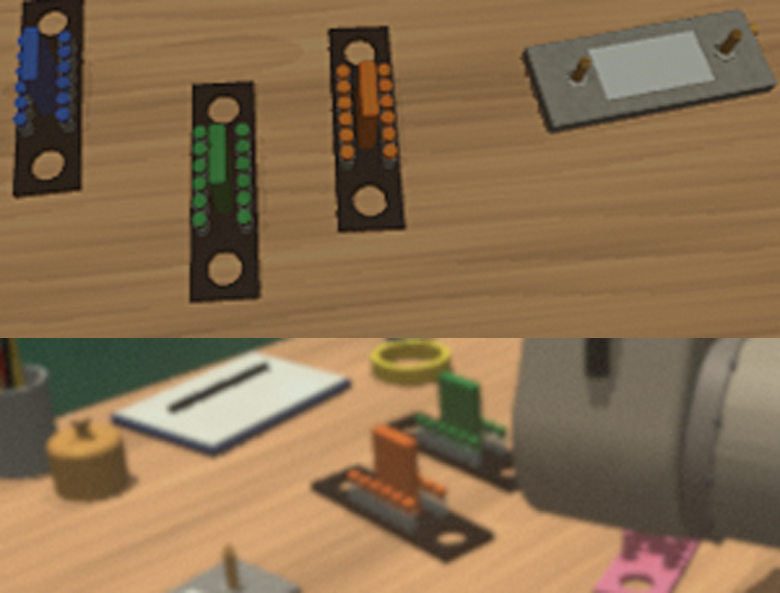

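The crop confirms the choice. The green-capped rack has its holes at about (286,257) and (286.5,318) in the scene image, and its fin top at (283.5,274) in scene and (293,154) in side. The grey stand's pin tips are at about (424,238) and (483.5,227).

```bash
python3 - <<'E'
from h import *
ld=lambda f:dict(np.load('pics/'+f+'.npz'))
a,b=ld('s1'),ld('d1')
for n,p,q in (('fin',(283.5,273.9),(293,154.3)),('pinL',(424.6,238.1),(166,238)),('pinR',(483.5,227.3),(217,211)),('pinLx',(424.6,238.1),(217,211))):
    X,e=tri(a,p,b,q);print(n,X.round(4),round(e,4))
for p in ((286.2,256.9),(286.5,318.1)): print('hole',onz(a,p,.006).round(4))
for p in ((424.6,238.1),(483.5,227.3)): print('pin',onz(a,p,.06).round(4))
s=env.get_state();print(s['joint_pos'])
c=env.read_camera('wrist');R=c['R'];print('cam',(-R.T@c['t']).round(3),R[2].round(3),c['K'][0,0])
import scipy.spatial.transform as t
o=s['orientation'];M=t.Rotation.from_quat(np.r_[o[1:],o[0]]).as_matrix();print(M.round(3))
B=cv2.resize(b['color'][190:280,130:260],None,fx=5,fy=5,interpolation=2);cv2.imwrite('pics/c2.png',B[:,:,::-1])
E
```

```text
fin [ 0.566  -0.1757  0.0768] 0.0004
pinL [0.5098 0.2059 0.0176] 0.1142
pinR [0.4817 0.2138 0.0952] 0.1038
pinLx [0.5025 0.1404 0.0535] 0.0011
hole [ 0.4969 -0.172   0.006 ]
hole [ 0.637  -0.1783  0.006 ]
pin [0.5058 0.1385 0.06  ]
pin [0.492  0.2779 0.06  ]
[-1.24962061e+00  3.13898846e-01  4.51176291e-02  1.30358708e+00
  4.26922871e-06  1.43119482e+00]
cam [ 0.319 -0.485  0.374] [-0.251 -0.122 -0.96 ] 348.1892704792215
[[ 0.445 -0.896 -0.   ]
 [-0.896 -0.445  0.001]
 [-0.002 -0.    -1.   ]]
```

View pics/c2.png

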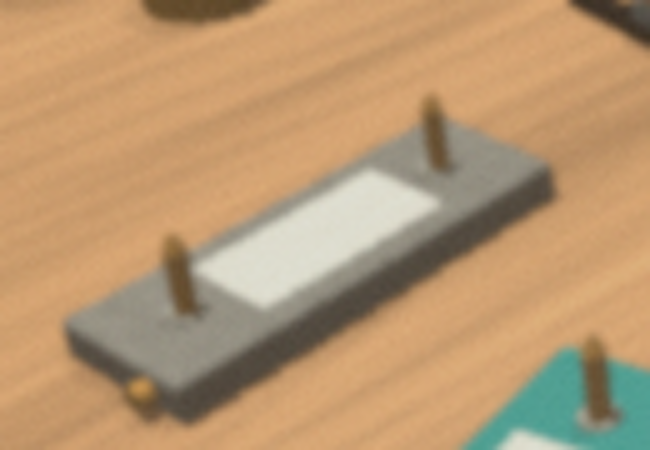

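Side tips are at about (164.4,237.6) and (216.4,209.6). The scene rays at z = 0.06 give a pin spacing of 140.1 mm, and the rack holes are 140.2 mm apart, so both check out. Moving above the green fin.

Call:
carry_out:
  steps:
    - [1,-0.015,-0.039,0,0,0,0]
    - [1,-0.015,-0.039,0,0,0,0]
    - [1,-0.015,-0.039,0,0,0,0]
    - [1,-0.015,-0.039,0,0,0,0]
    - [1,-0.015,-0.039,0,0,0,0]
    - [1,-0.015,-0.039,0,0,0,0]
    - [1,-0.015,-0.039,0,0,0,0]
    - [1,-0.015,-0.039,0,0,0,0]
    - [1,-0.015,-0.039,0,0,0,0]
    - [1,-0.015,-0.039,0,0,0,0]
    - [1,-0.015,-0.039,0,0,0,0]
    - [1,0,0,0.01,0,0,0.1]
    - [1,0,0,0.01,0,0,0.1]
    - [1,0,0,0.01,0,0,0.1]
    - [1,0,0,0.01,0,0,0.1]
    - [1,0,0,0.01,0,0,0.1]
    - [1,0,0,0,0,0,0]

```text
clock: 2.28
tcp_pos: [0.5658, -0.1762, 0.1991]
orientation: [-0.0, -0.693, 0.72, 0.001]
wrist_force: [-0.3, -1.1, 0.6]
finger_gap: 0.0854
```

```bash
cat >> h.py <<'E'
from scipy.spatial.transform import Rotation
def tool():
    s=env.get_state();o=np.array(s['orientation']);M=Rotation.from_quat(np.r_[o[1:],o[0]]).as_matrix()
    print('t',round(s['clock'],2),'tcp',np.round(s['tcp_pos'],4),'yaw',np.degrees(np.arctan2(M[1,0],M[0,0])).round(2),'zax',M[:,2].round(3),'F',np.round(s['wrist_force'],1),'gap',round(s['finger_gap'],4),'j',np.round(s['joint_pos'],2))
    return np.array(s['tcp_pos']),M
E
python3 - <<'E'
from h import *
p,M=tool();w=shot('wrist','w1')
print('aim in tool axes',M.T@(np.array([.566,-.1757,.062])-p))
E
```

```text
t 2.27 tcp [ 0.5658 -0.1762  0.1991] yaw -92.18 zax [-0.002  0.001 -1.   ] F [-0.3 -1.1  0.6] gap 0.0854 j [-0.44  0.37 -0.    1.2  -0.    2.74]
aim in tool axes [-0.00039166 -0.00045735  0.13711484]
```

View pics/w1.png

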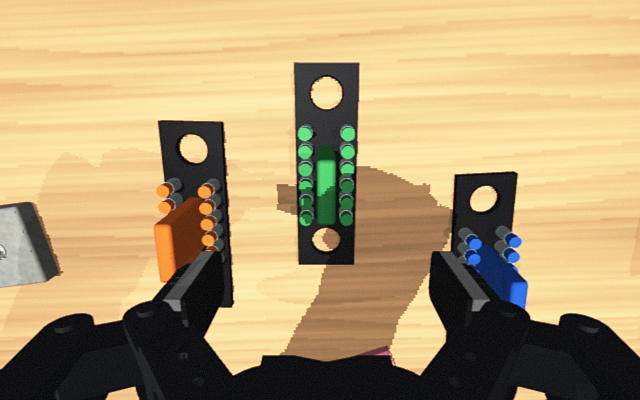

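The wrist view shows the green rack straight ahead, with holes at (326,92) and (326,239). The fin-top centre is at about (326,177), midway between the open jaws.

```bash
python3 - <<'E'
from h import *
ld=lambda f:dict(np.load('pics/'+f+'.npz'))
a,w=ld('s1'),ld('w1')
H=[onz(w,p,.006) for p in ((326.3,92.5),(326.3,239.5))];print(H,np.linalg.norm(H[0]-H[1]))
d=H[0]-H[1];c=(H[0]+H[1])/2;yaw=np.degrees(np.arctan2(d[1],d[0]));print('c',c.round(4),'axis',yaw)
m=cv2.inRange(cv2.cvtColor(w['color'],cv2.COLOR_RGB2HSV),(45,90,30),(85,255,255));m[:,:312]=0;m[:,340:]=0
x,y,ww,h=cv2.boundingRect(m);print(x,y,ww,h)
# top face: nearest rim = lower image edge; bright part
X,e=tri(a,(283.5,273.9),w,(326.5,(y+y+h)/2+ 3));print('fin top',X.round(4),e)
p,M=tool();print(M.T@(np.r_[c[:2],.062]-p),'yaw err',yaw-90)
E
```

```text
[array([ 0.63616002, -0.17992369,  0.006     ]), array([ 0.49681692, -0.17465564,  0.006     ])] 0.1394426398787762
c [ 0.5665 -0.1773  0.006 ] axis -2.1651111791130293
312 145 25 80
fin top [ 0.5708 -0.1764  0.0863] 0.00324892130108764
t 2.33 tcp [ 0.5662 -0.1764  0.1998] yaw -92.14 zax [-0.001  0.001 -1.   ] F [ 1.  -0.7  0.3] gap 0.085 j [-0.44  0.37 -0.    1.2  -0.    2.74]
[ 0.00099084 -0.00049106  0.13779738] yaw err -92.16511117911303
```

The position agrees to 1 mm and 0.1°. The fin top measures 77 to 86 mm against 80 given. Descending and gripping.

Call:
carry_out:
  steps:
    - [1,0.001,0,0.025,0,0,0]
    - [1,0,0,0.03,0,0,0]
    - [1,0,0,0.03,0,0,0]
    - [1,0,0,0.025,0,0,0]
    - [1,0,0,0.017,0,0,0]
    - [1,0,0,0.01,0,0,0]
    - [1,0,0,0,0,0,0]
    - [-1,0,0,0,0,0,0]
    - [-1,0,0,0,0,0,0]
    - [-1,0,0,0,0,0,0]
    - [-1,0,0,0,0,0,0]
    - [-1,0,0,0,0,0,0]
    - [-1,0,0,0,0,0,0]
    - [-1,0,0,0,0,0,0]
    - [-1,0,0,0,0,0,0]
  grip_force: 60

```text
clock: 4.2
tcp_pos: [0.5664, -0.1775, 0.0632]
orientation: [-0.0, -0.693, 0.721, 0.0]
wrist_force: [-0.5, 0.4, -1.1]
finger_gap: 0.0133
```

Call:
carry_out:
  steps:
    - [-1,0,0,-0.01,0,0,0]
    - [-1,0,0,-0.02,0,0,0]
    - [-1,0,0,-0.03,0,0,0]
    - [-1,0,0,-0.03,0,0,0]
    - [-1,0,0,-0.03,0,0,0]
    - [-1,0,0,-0.02,0,0,0]
    - [-1,0,0,-0.01,0,0,0]
    - [-1,-0.018,0.004,0,0,0,0]
    - [-1,-0.035,0.007,0,0,0,0]
    - [-1,-0.035,0.007,0,0,0,0]
    - [-1,-0.035,0.007,0,0,0,0]
    - [-1,-0.035,0.008,0,0,0,0]
    - [-1,-0.035,0.008,0,0,0,0]
    - [-1,-0.035,0.008,0,0,0,0]
    - [-1,-0.035,0.008,0,0,0,0]
    - [-1,-0.035,0.007,0,0,0,0]
    - [-1,-0.035,0.007,0,0,0,0]
    - [-1,-0.032,0.007,0,0,0,0]
    - [-1,-0.018,0.004,0,0,0,0]
    - [-1,0,0,0,0,0,0]

```text
clock: 6.7
tcp_pos: [0.4951, 0.1309, 0.217]
orientation: [-0.02, 0.731, -0.682, -0.022]
wrist_force: [-0.2, 0.3, -2.2]
finger_gap: 0.0135
```

Call:
carry_out:
  steps:
    - [-1,0,0,0,0,0,-0.067]
    - [-1,0,0,0,0,0,-0.14]
    - [-1,0,0,0,0,0,-0.14]
    - [-1,0,0,0,0,0,-0.14]
    - [-1,0,0,0,0,0,-0.14]
    - [-1,0,0,0,0,0,-0.14]
    - [-1,0,0,0,0,0,-0.14]
    - [-1,0,0,0,0,0,-0.14]
    - [-1,0,0,0,0,0,-0.14]
    - [-1,0,0,0,0,0,-0.14]
    - [-1,0,0,0,0,0,-0.14]
    - [-1,0,0,0,0,0,-0.14]
    - [-1,0,0,0,0,0,-0.1]
    - [-1,0,0,0,0,0,0]
    - [-1,0,0,0,0,0,0]

```text
clock: 8.57
tcp_pos: [0.4954, 0.1305, 0.2167]
orientation: [-0.03, 0.994, 0.101, 0.001]
wrist_force: [-0.6, -0.4, -2.2]
finger_gap: 0.0134
```

```bash
python3 - <<'E'
from h import *
p,M=tool();w=shot('wrist','w2');a=shot('scene','s2');shot('side','d2')
print('aim',M.T@(np.array([.499,.208,.082])-p))
cv2.imwrite('pics/c3.png',np.vstack([w['color'],cv2.resize(a['color'][130:290,330:586],(640,400))])[:,:,::-1][:, :][::1])
i=cv2.imread('pics/c3.png');cv2.imwrite('pics/c3.png',cv2.resize(i,(480,600),interpolation=cv2.INTER_AREA))
E
```

```text
t 8.57 tcp [0.4954 0.1305 0.2167] yaw 11.62 zax [-0.005  0.059 -0.998] F [-0.6 -0.4 -2.2] gap 0.0134 j [ 0.07  0.2  -0.19  1.18  0.06  1.44]
aim [ 0.01818189 -0.06714513  0.13904783]
```

View pics/c3.png

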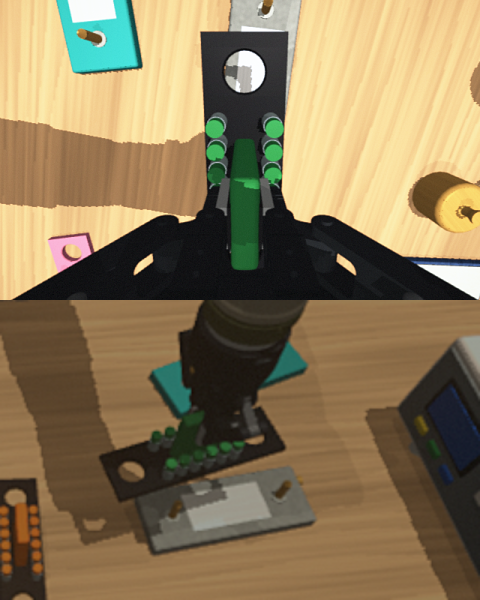

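The wrist and scene views show the rack held, still about 70 mm short of the stand and tilted about 3°, because some rows were limited by joint speed. Working out the correction.

```bash
cat >> h.py <<'E'
def corr(xyz,yawdeg):
    p,M=tool();y=np.radians(yawdeg);c,s=np.cos(y),np.sin(y)
    T=np.array([[c,s,0],[s,-c,0],[0,0,-1]])
    print('rotvec tool',Rotation.from_matrix(M.T@T).as_rotvec().round(4),'shift after turn',(T.T@(np.array(xyz)-p)).round(4))
E
python3 - <<'E'
from h import *
corr((.499,.208,.19),5.65)
a=dict(np.load('pics/s1.npz'));b=dict(np.load('pics/d1.npz'))
for p,q in (((424.6,238.1),(216.4,209.6)),((483.5,227.3),(164.4,237.6))): print(tri(a,p,b,q))
E
```

```text
t 8.72 tcp [0.4952 0.1306 0.2167] yaw 11.69 zax [-0.005  0.059 -0.998] F [-0.5 -0.4 -1.2] gap 0.0133 j [ 0.07  0.2  -0.19  1.18  0.06  1.43]
rotvec tool [-0.0594 -0.0043  0.1056] shift after turn [ 0.0114 -0.0766  0.0267]
(array([0.50414324, 0.13976859, 0.05643199]), np.float64(2.1139189873584116e-05))
(array([0.49048715, 0.27983041, 0.05675986]), np.float64(0.00045101732038841747))
```

Call:
carry_out:
  steps:
    - [-1,0,0,0,-0.0148,-0.0011,0.0264]
    - [-1,0,0,0,-0.0148,-0.0011,0.0264]
    - [-1,0,0,0,-0.0148,-0.0011,0.0264]
    - [-1,0,0,0,-0.0148,-0.0011,0.0264]
    - [-1,0.0015,-0.011,0,0,0,0]
    - [-1,0.0015,-0.011,0,0,0,0]
    - [-1,0.0015,-0.011,0,0,0,0]
    - [-1,0.0015,-0.011,0,0,0,0]
    - [-1,0.0015,-0.011,0,0,0,0]
    - [-1,0.0015,-0.011,0,0,0,0]
    - [-1,0.0015,-0.011,0,0,0,0]
    - [-1,0,0,0.013,0,0,0]
    - [-1,0,0,0.013,0,0,0]
    - [-1,0,0,0,0,0,0]
    - [-1,0,0,0,0,0,0]

```text
clock: 10.6
tcp_pos: [0.4979, 0.208, 0.1906]
orientation: [-0.0, 0.999, 0.05, -0.0]
wrist_force: [0.6, 0.5, -1.4]
finger_gap: 0.0131
```

```bash
python3 - <<'E'
from h import *
corr((.4985,.2085,.085),5.65);w=shot('wrist','w3');a=shot('scene','s3');d=shot('side','d3')
t=cv2.resize(a['color'][160:280,370:530],(400,300));u=cv2.resize(d['color'][130:280,100:300],(400,300))
cv2.imwrite('pics/c4.png',np.vstack([cv2.resize(w['color'][:240,160:480],(800,600))[:300],np.hstack([t,u])])[:,:,::-1])
E
```

```text
t 10.6 tcp [0.4979 0.208  0.1906] yaw 5.68 zax [-0.001  0.    -1.   ] F [ 0.6  0.5 -1.4] gap 0.0131 j [ 0.25  0.27 -0.16  1.14  0.    1.72]
rotvec tool [-0.0001  0.0005  0.0004] shift after turn [ 0.0006 -0.0004  0.1056]
```

View pics/c4.png

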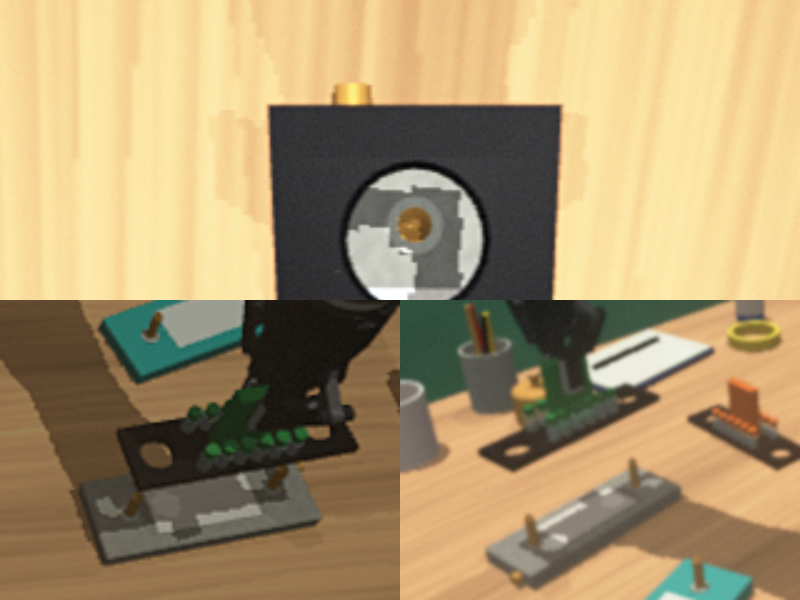

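The wrist crop shows the far pin inside the far hole: hole centre at about (326,95), pin tip at about (325.6,89.6) in the full image. Checking both in world coordinates.

```bash
python3 - <<'E'
from h import *
w=dict(np.load('pics/w3.npz'))
print('hole',onz(w,(326,95),.134).round(4),'pin',onz(w,(325.7,89.5),.058).round(4))
u=np.array([-np.sin(np.radians(5.65)),np.cos(np.radians(5.65))]);print('expected hole',np.array([.4979,.208])+.07*u)
E
```

```text
hole [0.491  0.2762 0.134 ] pin [0.4904 0.2794 0.058 ]
expected hole [0.4910084  0.27765993]
```

Call:
carry_out:
  steps:
    - [-1,0,-0.002,0.01,0,0,0]
    - [-1,0,0,0.016,0,0,0]
    - [-1,0,0,0.016,0,0,0]
    - [-1,0,0,0.014,0,0,0]
    - [-1,0,0,0.012,0,0,0]
    - [-1,0,0,0.012,0,0,0]
    - [-1,0,0,0.01,0,0,0]
    - [-1,0,0,0.007,0,0,0]
    - [-1,0,0,0.004,0,0,0]
    - [-1,0,0,0.002,0,0,0]
    - [-1,0,0,0,0,0,0]
    - [-1,0,0,0,0,0,0]

```text
clock: 12.25
tcp_pos: [0.498, 0.2105, 0.0881]
orientation: [-0.0, 0.999, 0.05, 0.0]
wrist_force: [-0.3, 0.4, -1.5]
finger_gap: 0.0132
```

Call:
carry_out:
  steps:
    - [-1,0,0,0.001,0,0,0]
    - [-1,0,0,0.001,0,0,0]
    - [-1,0,0,0.001,0,0,0]
    - [-1,0,0,0,0,0,0]
    - [-1,0,0,0,0,0,0]

```text
clock: 12.88
tcp_pos: [0.4977, 0.2104, 0.0847]
orientation: [-0.0, 0.999, 0.05, -0.0]
wrist_force: [1.4, -1.1, -1.3]
finger_gap: 0.0133
```

Call:
carry_out:
  steps:
    - [-1,0,0,0.001,0,0,0]
    - [-1,0,0,0,0,0,0]
    - [-1,0,0,0.001,0,0,0]
    - [-1,0,0,0,0,0,0]
    - [-1,0,0,0,0,0,0]

```text
clock: 13.5
tcp_pos: [0.4978, 0.2104, 0.0831]
orientation: [-0.0, 0.999, 0.05, 0.0]
wrist_force: [-1.7, -0.3, 4.7]
finger_gap: 0.0132
```

```bash
python3 - <<'E'
from h import *
tool();a=shot('scene','s4');d=shot('side','d4')
t=cv2.resize(a['color'][160:280,370:530],(400,300));u=cv2.resize(d['color'][150:270,110:270],(400,300))
cv2.imwrite('pics/c5.png',np.hstack([t,u])[:,:,::-1])
E
```

```text
t 13.5 tcp [0.4978 0.2104 0.0831] yaw 5.71 zax [ 0.  0. -1.] F [-1.7 -0.3  4.7] gap 0.0132 j [ 0.25  0.36 -0.32  0.89  0.    1.72]
```

View pics/c5.png

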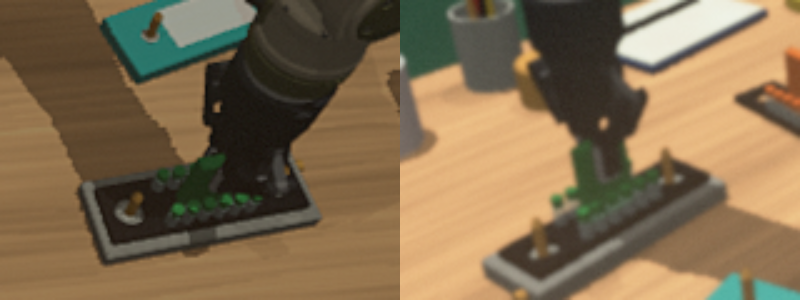

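Both pins come through the holes and the plate lies flush on the base. The contact force of +4.7 N and TCP height of 83 mm (63 + 20) agree. Releasing and retreating.

Call:
carry_out:
  steps:
    - [-0.5,0,0,0,0,0,0]
    - [-0.2,0,0,0,0,0,0]
    - [0.1,0,0,0,0,0,0]
    - [0.3,0,0,0,0,0,0]
    - [0.3,0,0,0,0,0,0]
    - [0.3,0,0,0,0,0,0]
    - [0.3,0,0,-0.01,0,0,0]
    - [0.3,0,0,-0.02,0,0,0]
    - [0.3,0,0,-0.03,0,0,0]
    - [0.3,0,0,-0.03,0,0,0]
    - [0.3,0,0,-0.03,0,0,0]
    - [0.3,0,0,-0.02,0,0,0]
    - [0.3,0,0.03,0,0,0,0]
    - [0.3,0,0.03,0,0,0,0]
    - [0.3,0,0.03,0,0,0,0]
    - [0.3,0,0.03,0,0,0,0]
    - [0.3,0,0,0,0,0,0]
    - [0.3,0,0,0,0,0,0]

```text
clock: 15.85
tcp_pos: [0.5097, 0.0912, 0.2232]
orientation: [-0.0, 0.999, 0.05, 0.0]
wrist_force: [0.1, 0.5, -0.6]
finger_gap: 0.0549
```

```bash
python3 - <<'E'
from h import *
tool();a=shot('scene','s5');d=shot('side','d5')
t=cv2.resize(a['color'][150:330,190:510],(800,450));u=cv2.resize(d['color'][190:280,110:350],(400,150));
cv2.imwrite('pics/c6.png',np.vstack([t,np.hstack([u,u*0])])[:,:,::-1])
E
```

```text
t 15.85 tcp [0.5097 0.0912 0.2232] yaw 5.69 zax [ 0.     0.001 -1.   ] F [ 0.1  0.5 -0.6] gap 0.0549 j [ 0.02  0.21 -0.15  1.2   0.    1.49]
```

View pics/c6.png

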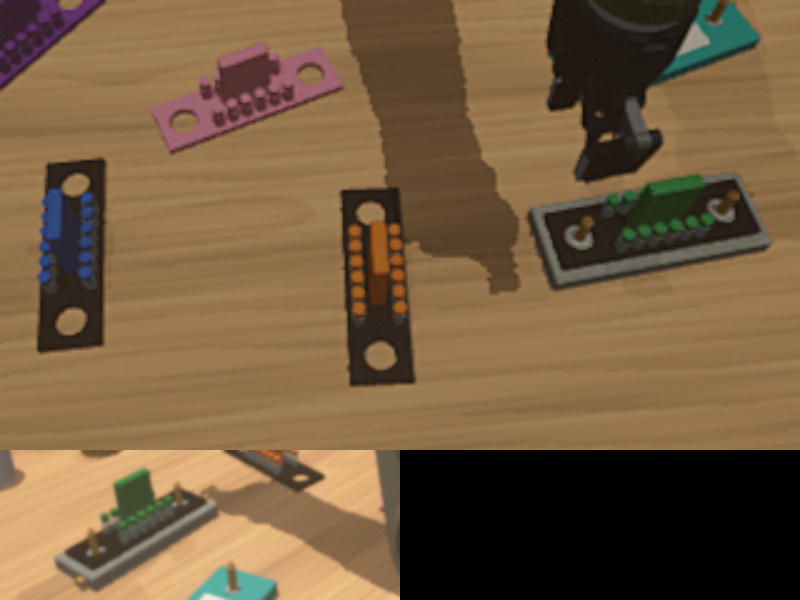

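The green rack lies flat on the grey stand with both pins through its holes. The orange and blue racks are unmoved and the gripper is clear. Handing in.

```bash
python3 -c "
from h import *
print(env.hand_in())"
```

```text
the job is handed in; nothing more can be done
None
```

The green rack is hanging on the grey stand, with both brass pins through its end holes and the plate flat on the base. I lowered it to a light contact of about 5 N at TCP height 83 mm (the 63 mm grasp height plus 20 mm), opened the fingers and moved clear. I handed it in at about 16 s of the 37 s allowed.

- **Last checks:** the final scene and side views show the rack lying flat, the orange and blue racks where they were, and the gripper touching nothing.
- **Speed-limited carry:** during the carry some rows were cut short by the joint speed limit. The rack ended about 80 mm short and tilted about 3°, and I corrected both before lowering.
- **Heights off the text:** the measured heights differed by a few mm from those given. The pin tips came out at 56–57 mm against 60, and the fin top at 77 and 86 mm in its two measurements against 80. I used the 80 and 60 mm heights, and the contact height bore them out.

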